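# Find the weighted cup by feel and clamp it upright

## Robot

A 6-joint arm with a two-finger parallel gripper is mounted at the origin on the work surface. World frame = base frame: x ahead of the robot, y to its left, z up, the work surface at z = 0. Lengths are in mm, angles in rad, forces in N, time in s.
With the tool pointing down it reaches from about 350 to 975 mm from the base axis. Payload 7.1 kg.
Tool frame: the origin (TCP) lies midway between the tips of the shut fingers; the grasp point (between the pads) lies 19 mm behind it; z points along the fingers, y is the line along which they close (so a half turn about z gives the same grasp; the last joint's range is limited). The gripper opens to 88 mm and grips with 3 to 60 N. Pads are 20 mm wide; open, the fingers measure 115 mm over their backs; the gripper's body (75 mm by 178 mm) begins 61 mm behind the grasp point.
Start: joints at [-1.291, 0.423, 1.63, -0, 1.089, -0.019], TCP at [184.001, -597.284, 183.875] pointing down, gripper open.
Joint ranges: [-3, 3], [-0.9, 2.11], [0.09, 2.58], [-1.31, 4.45], [0.11, 2.69], [-2.54, 2.54]. Speed limits (rad/s): [2.39, 2.39, 3.01, 3.14, 3.14, 3.14].

## Interface

Orientations are given as a rotation vector (axis times angle).
In Python, from workcell import ctrl gives the robot as it stands.
- The arm moves only by the shell command python3 -m pendant 'ROWS'. ROWS is a JSON object of lists of equal length, an entry for each row: "grip": the opening, from -1 (shut) to 1 (fully open); "linear": the shift along the tool's x, y, z in mm, a list of three; "angular": the turn, a rotation vector about the tool's x, y, z in rad, a list of three. In form: {"grip": [grip, ...], "linear": [[tx, ty, tz], ...], "angular": [[ax, ay, az], ...]}. A call has 1 to 12 rows; each row shifts and turns the commanded pose from where the row before left it, along the tool's axes as they then stand; what a row does not reach is not made up. A row lasts 1/12 s, in which the tool goes at most 41.7 mm and 7.16 degrees, less where a joint would pass 70% of its speed; a pose out of reach is approached as far as the arm can. A call with a gripper value outside its range is refused whole. The fingers move at their own pace and stop on an object; the grip force is fixed at half the most. Time passes only in rows, so rows that do not move let the fingers close. It gives the time, the measured TCP pose, the force, the opening and the grip force at its end, in the units of the state.
- ctrl.get_obs(): the state, without advancing time (a new reading comes with each control period).
- ctrl.get_image(name): name is "side" or "top" or "wrist"; returns the picture (384x512x3 uint8, red, green, blue); there is no depth.
- ctrl.camera_params(name): a dict with "vfov" (degrees; the focal length in pixels is half the picture's height over the tangent of half this angle, whatever the lens; pixels are square), "cx", "cy" (the principal point, pixels), "R" (3x3) and "t" (3): a world point X has camera coordinates R X + t; the wrist camera has in their place "T_tool_cam" (4x4, takes a point from camera to tool coordinates, whose origin is the TCP and whose axes are the flange's). Camera axes: x right, y down, z forward; pixel columns grow to the right and rows downward; lengths in mm; the calibration is good to about 2 mm. A picture is of the moment at which its call begins: read the wrist's pose just before it. camera_params takes no time and is no camera call.
- ctrl.close_job(): hands the job in; it is judged then, once.
The state is a dict: "t": time; "qpos": joint angles; "qvel": joint speeds; "joint_torque": joint torques, N m; "ee_pos": TCP position; "orientation": TCP orientation; "ft_force": force on the tool from outside, world axes, zero at the start; "moment": the same for the moment, N m; "width": finger opening in mm; "grasp_force": force on a finger pad.
Only numpy, scipy, OpenCV 4.12 (cv2) and the standard library are available. Lean on these libraries where they do the work, as an engineer would, in place of code of your own. Each camera call takes 0.05 s, during which the arm holds its last target. There are 200 camera calls.

## Task

Three look-alike lidded cups recline in the wooden rack in the open drawer; one has a weighted base and is clearly heavier, which only lifting can tell. Find it and stand it upright on the base of the grey drawer clamp between the jaws, then, once it stands there by itself, slide the loose jaw until the cup stops snugly in the vee of the fixed jaw, without forcing it. The two light cups must end back in their own rests just as they were, no cup may be dropped or thrown over, and the bowl and spoons must be left where they lie.

Things in the scene. Friction and masses are not known exactly. Their poses are not given: they have to be found in the camera images.
- cup_a: One of three identical-looking sippy cups: upright cylinder 56 mm across, white to 88 mm, orange lid to 102 mm, spout to 112 mm. Two weigh about 0.13 kg, one (any of them, in any rest) about 0.42 kg. Origin: centre of the underside; z axis: towards the lid. It starts reclined in the rack, lid tipped 40 degrees from vertical towards rack -x.
- cup_b: One of three identical-looking sippy cups: upright cylinder 56 mm across, white to 88 mm, orange lid to 102 mm, spout to 112 mm. Two weigh about 0.13 kg, one (any of them, in any rest) about 0.42 kg. Origin: centre of the underside; z axis: towards the lid. It starts reclined in the rack, lid tipped 40 degrees from vertical towards rack -x.
- cup_c: One of three identical-looking sippy cups: upright cylinder 56 mm across, white to 88 mm, orange lid to 102 mm, spout to 112 mm. Two weigh about 0.13 kg, one (any of them, in any rest) about 0.42 kg. Origin: centre of the underside; z axis: towards the lid. It starts reclined in the rack, lid tipped 40 degrees from vertical towards rack -x.
- rack: Fixed plywood rack, 110 x 374 mm, left or right in the drawer. Origin: centre of its underside on the drawer floor (15 mm above the table). Three rests at its y = -115, 0, +115 mm: ramp 81 mm long rising to -x, foot ledge square to it, 10 mm ridges beside the cup's underside. Seated cup: origin at rack x +41.4, z +28 mm, axis along (-0.643, 0, 0.766).
- clamp: Fixed grey drawer clamp. Origin: centre of its underside on the drawer floor. Base plate 90 (x) x 220 (y) x 8 mm; the cup stands on its top. Fixed vee jaw at the +y end: apex at y +85, opens to -y, sides 40 degrees off square. Loose jaw: carriage block 60 mm wide (x), 12 mm thick, with a sprung pad in front, slides along y. Jaw tops 48 mm above the origin.
- seat (a point): Point on the top of the clamp's base plate where the centre of the cup's underside is when the cup is fully in the vee: clamp x 0, y +48.4, z +8 mm. Axes as the clamp's.
- jaw (a joint): Slide of the loose jaw towards the vee in m: 0 is wide open (pad face at clamp y -45 mm), limit 0.085; its pad meets a fully seated cup at about 0.065, then yields 1.2 N per mm for 10 mm. Slides with about 3 N of friction, stays where left; push the carriage's back face.
- jaw_face (a point): Centre of the loose jaw's flat pad face towards the vee, 25 mm above the clamp's origin; the carriage's back face is 32 mm behind it (clamp -y) while the pad is free. Axes as the clamp's.
- bowl: Blue plastic bowl, 110 mm across, 45 mm tall, at the back of the drawer; origin under its centre. Leave alone.
- wooden_spoon: Wooden spoon, 200 mm, flat at the drawer's front; origin near its middle. Leave alone.
- spoon_1: Stainless spoon, 130 mm, lying flat at the back of the drawer; origin near its middle. Leave alone.
- spoon_2: Stainless spoon, 130 mm, lying flat at the back of the drawer; origin near its middle. Leave alone.
- spoon_3: Stainless spoon, 130 mm, lying flat beside the clamp; origin near its middle. Leave alone.
There are look-alikes about, which are no part of the job. What is shaped like the cup_a but black or pink is not meant.

How it is judged (in metres and radians):
On the way, in this order (a step that is already met when the one before it is completed fails the run):
1. the heavy cup (bearing on the clamp with more than 2.6 N) stands upright on the clamp's base between the jaws, the fingers off it and off the clamp (((angle between cup_a's own z axis and vertical below 0.08 rad and z of cup_a in the frame of seat between -0.004 and 0.004 m and contact force between cup_a and clamp above 2.6 N and horizontal distance between cup_a and seat below 0.075 m and x of cup_a in the frame of seat between -0.03 and 0.03 m and y of cup_a in the frame of jaw_face above 0.02 m and contact force between the fingers and cup_a below 0.1 N) or (angle between cup_b's own z axis and vertical below 0.08 rad and z of cup_b in the frame of seat between -0.004 and 0.004 m and contact force between cup_b and clamp above 2.6 N and horizontal distance between cup_b and seat below 0.075 m and x of cup_b in the frame of seat between -0.03 and 0.03 m and y of cup_b in the frame of jaw_face above 0.02 m and contact force between the fingers and cup_b below 0.1 N) or (angle between cup_c's own z axis and vertical below 0.08 rad and z of cup_c in the frame of seat between -0.004 and 0.004 m and contact force between cup_c and clamp above 2.6 N and horizontal distance between cup_c and seat below 0.075 m and x of cup_c in the frame of seat between -0.03 and 0.03 m and y of cup_c in the frame of jaw_face above 0.02 m and contact force between the fingers and cup_c below 0.1 N)) and contact force between the fingers and clamp below 0.1 N), for 0.2 s.
2. the loose jaw is pushed home, the cup snug in the vee (((angle between cup_a's own z axis and vertical below 0.08 rad and z of cup_a in the frame of seat between -0.004 and 0.004 m and contact force between cup_a and clamp above 2.6 N and horizontal distance between cup_a and seat below 0.006 m and y of cup_a in the frame of jaw_face below 0.031 m) or (angle between cup_b's own z axis and vertical below 0.08 rad and z of cup_b in the frame of seat between -0.004 and 0.004 m and contact force between cup_b and clamp above 2.6 N and horizontal distance between cup_b and seat below 0.006 m and y of cup_b in the frame of jaw_face below 0.031 m) or (angle between cup_c's own z axis and vertical below 0.08 rad and z of cup_c in the frame of seat between -0.004 and 0.004 m and contact force between cup_c and clamp above 2.6 N and horizontal distance between cup_c and seat below 0.006 m and y of cup_c in the frame of jaw_face below 0.031 m))), for 0.2 s.
At the end, for the whole second after the job is handed in: The heavy cup stands upright (within 4.5 degrees) on the clamp's base (within 4 mm of its height), its centre within 6 mm of the seat point, the loose jaw's pad face within 3 mm of touching it; the two light cups are at rest within 10 mm of where they started; all cups at rest ((((angle between cup_a's own z axis and vertical below 0.08 rad and z of cup_a in the frame of seat between -0.004 and 0.004 m and contact force between cup_a and clamp above 2.6 N and horizontal distance between cup_a and seat below 0.006 m and y of cup_a in the frame of jaw_face below 0.031 m) and distance of each of cup_b, cup_c from where it was at the start of the episode below 0.01 m) or ((angle between cup_b's own z axis and vertical below 0.08 rad and z of cup_b in the frame of seat between -0.004 and 0.004 m and contact force between cup_b and clamp above 2.6 N and horizontal distance between cup_b and seat below 0.006 m and y of cup_b in the frame of jaw_face below 0.031 m) and distance of each of cup_a, cup_c from where it was at the start of the episode below 0.01 m) or ((angle between cup_c's own z axis and vertical below 0.08 rad and z of cup_c in the frame of seat between -0.004 and 0.004 m and contact force between cup_c and clamp above 2.6 N and horizontal distance between cup_c and seat below 0.006 m and y of cup_c in the frame of jaw_face below 0.031 m) and distance of each of cup_a, cup_b from where it was at the start of the episode below 0.01 m)) and linear speed of each of cup_a, cup_b, cup_c below 0.02 m/s).
It fails at once if the bowl or a spoon is moved more than 30 mm (distance of any of bowl, wooden_spoon, spoon_1, spoon_2, spoon_3 from where it was at the start of the episode above 0.03 m).
It fails at once if a cup is thrown over (leaning more than 75 degrees) or dropped (faster than 0.9 m/s) (angle between any of cup_a, cup_b, cup_c's own z axis and vertical above 1.31 rad or linear speed of any of cup_a, cup_b, cup_c above 0.9 m/s).
It fails at once if a cup is forced: more than 80 N in all between it and the clamp (contact force between any of cup_a, cup_b, cup_c and clamp above 80 N).
It also fails if it takes over 72 s, if anything falls off the work surface, if the arm or the gripper's body presses on something with over 40 N, if the wrist force passes 120 N, or if a joint passes its speed limit or range.

## Working session

There is one attempt and no reset: what is moved stays moved. The work goes in short steps, Python scripts to look and compute and a shell command to move; the robot and the scene stay as the last step left them, time stands still between calls to the robot, and variables do not carry over. Pictures are saved under pics/ and viewed, at most 10 in all, crops included, and the job is handed in when it is done.

```bash
mkdir -p pics; ls
python3 - <<'E'
from workcell import ctrl
import cv2,numpy as np
o=ctrl.get_obs();print(o)
for n in("top","side"):
    cv2.imwrite(f"pics/{n}0.png",ctrl.get_image(n)[:,:,::-1])
for n in("top","side","wrist"):print(n,ctrl.camera_params(n))
E
```

```text
pics
{'t': 0.0, 'qpos': array([-1.29104476e+00,  4.23817289e-01,  1.63066541e+00, -8.76867516e-06,
        1.08861138e+00, -1.89977689e-02]), 'qvel': array([-0.00121318,  0.0007531 ,  0.00054414,  0.00136513, -0.00015445,
        0.00045421]), 'joint_torque': array([-7.81182134e-04, -5.44610167e+01, -2.73664784e+01,  6.44418737e-02,
        2.28663313e-02, -8.43858470e-05]), 'ee_pos': array([ 183.80962722, -596.72759786,  183.12611079]), 'orientation': array([-3.10513685e+00, -4.67316091e-01,  3.18558832e-04]), 'ft_force': array([ 0.06324847, -0.69840067, -0.2056368 ]), 'moment': array([-0.01569238,  0.00270963,  0.00928728]), 'grasp_force': 0.0, 'width': 87.58598592121183}
top {'vfov': 53.67023303056597, 'cx': 256.41282803382177, 'cy': 195.7225090140519, 'R': array([[ 0.07287544, -0.99732314, -0.00597744],
       [-0.97730657, -0.07021499, -0.19985428],
       [ 0.19889959,  0.02040626, -0.9798074 ]]), 't': array([  44.25594613,  510.50020937, 1026.21214494])}
side {'vfov': 50.63431322528332, 'cx': 253.28051878428437, 'cy': 192.2608606495279, 'R': array([[-0.83357172, -0.55227855, -0.01210764],
       [-0.4015512 ,  0.6208347 , -0.6732911 ],
       [ 0.37936108, -0.55637458, -0.73927836]]), 't': array([ 456.52830971,  203.54563182, 1286.02314168])}
wrist {'vfov': 59.44363014461577, 'cx': 258.928299863035, 'cy': 193.22853359042597, 'T_tool_cam': array([[ 1.16266220e-03, -9.56487235e-01, -2.91771860e-01,
         8.07045795e+01],
       [ 9.99999016e-01,  8.83081982e-04,  1.08990775e-03,
        -3.35658763e-01],
       [-7.84824375e-04, -2.91772840e-01,  9.56487320e-01,
        -2.00618202e+02],
       [ 0.00000000e+00,  0.00000000e+00,  0.00000000e+00,
         1.00000000e+00]])}
```

View pics/top0.png

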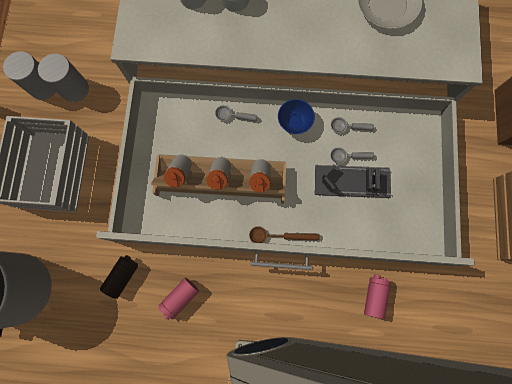

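View pics/side0.png

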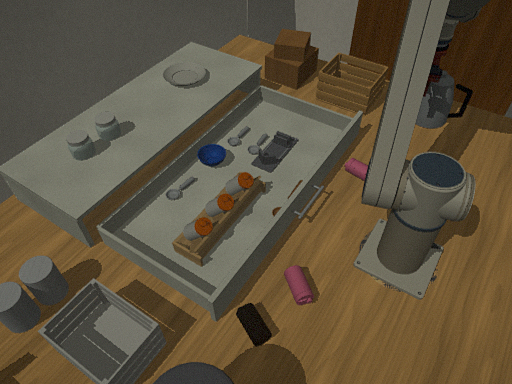

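```bash
cat > h.py <<'E'
import numpy as np,cv2
from scipy.spatial.transform import Rotation as Ro
from workcell import ctrl
def cam(n,o=None):
    p=ctrl.camera_params(n);f=192/np.tan(np.radians(p['vfov']/2))
    if n=='wrist':
        o=o or ctrl.get_obs();T=np.eye(4);T[:3,:3]=Ro.from_rotvec(o['orientation']).as_matrix();T[:3,3]=o['ee_pos']
        M=T@p['T_tool_cam'];R=M[:3,:3].T;t=-R@M[:3,3]
    else:R,t=p['R'],p['t']
    return f,p['cx'],p['cy'],R,t
def ray(c,u,z):
    f,cx,cy,R,t=c;d=R.T@np.array([(u[0]-cx)/f,(u[1]-cy)/f,1]);C=-R.T@t
    return C+d*(z-C[2])/d[2]
def proj(c,X):
    f,cx,cy,R,t=c;q=R@np.asarray(X,float)+t;return np.array([cx+f*q[0]/q[2],cy+f*q[1]/q[2]])
def pose():
    o=ctrl.get_obs();M=Ro.from_rotvec(o['orientation']).as_matrix();return np.array(o['ee_pos']),M
def delta(target,M=None):
    p,m=pose();M=m if M is None else M
    return M.T@(np.asarray(target)-p)
E
python3 - <<'E'
from h import *
np.set_printoptions(precision=1,suppress=True)
c=cam('top')
im=cv2.imread('pics/top0.png');h=cv2.cvtColor(im,cv2.COLOR_BGR2HSV)
m=cv2.inRange(h,(3,170,90),(14,255,255))
n,l,s,ce=cv2.connectedComponentsWithStats(m)
for i in range(1,n):
    if s[i,4]>150:print('orange',ce[i],s[i],ray(c,ce[i],15+28+.766*100))
for u in[(315,166),(390,167),(392,196),(316,195)]:print('clamp',u,ray(c,u,23))
for u in[(159,155),(286,162),(285,202),(152,193)]:print('rack',u,ray(c,u,30))
p,M=pose();print(p,M)
for u in [(128,235),(470,260),(440,100),(140,80)]:print('drawer',ray(c,u,80))
E
```

```text
orange [173. 177.] [164 168  20  19 271] [527.2 306.9 119.6]
orange [215.9 179.5] [207 170  20  20 278] [528.7 191.1 119.6]
orange [258.8 182. ] [249 173  21  19 290] [530.1  75.9 119.6]
clamp (315, 166) [613.8 -84.9  23. ]
clamp (390, 167) [ 626.5 -306.    23. ]
clamp (392, 196) [ 539.2 -312.    23. ]
clamp (316, 195) [526.4 -91.5  23. ]
rack (159, 155) [612.7 378.9  30. ]
rack (286, 162) [617.9   1.8  30. ]
rack (285, 202) [497.8  -2.2  30. ]
rack (152, 193) [496.7 384.9  30. ]
[ 183.9 -596.8  183.2] [[ 1.   0.3 -0. ]
 [ 0.3 -1.   0. ]
 [ 0.  -0.  -1. ]]
drawer [366.8 419.9  80. ]
drawer [ 366.8 -499.6   80. ]
drawer [ 821.5 -430.8   80. ]
drawer [823.4 448.8  80. ]
```

```bash
python3 -m pendant '{"grip":[1,1,1,1,1,1,1,1,1,1,1,1],"linear":[[0,0,-25],[0,0,-25],[0,0,-25],[20,-30,-15],[20,-30,-10],[25,-30,0],[25,-30,0],[25,-30,0],[25,-30,0],[25,-30,0],[25,-30,0],[25,-30,0]],"angular":[[0,0,0.1],[0,0,0.1],[0,0,0.1],[0,0,0],[0,0,0],[0,0,0],[0,0,0],[0,0,0],[0,0,0],[0,0,0],[0,0,0],[0,0,0]]}'
python3 -m pendant '{"grip":[1,1,1,1,1,1,1],"linear":[[25,-30,0],[30,-30,0],[30,-30,0],[30,-15,0],[30,0,0],[15,0,0],[0,0,0]],"angular":[[0,0,0],[0,0,0],[0,0,0],[0,0,0],[0,0,0],[0,0,0],[0,0,0]]}'
python3 - <<'E'
from h import *
o=ctrl.get_obs();print(o['ee_pos'],o['orientation'],o['t'])
im=ctrl.get_image('wrist');cv2.imwrite('pics/w1.png',im[:,:,::-1])
np.save('w1.npy',np.r_[o['ee_pos'],o['orientation']])
E
```

```text
t: 1.1
ee_pos: [400.0, -325.8, 283.7]
orientation: [-3.141, 0.002, 0.0]
ft_force: [0.8, -1.0, -1.0]
width: 87.9
grasp_force: 0.0
t: 1.68
ee_pos: [560.9, -222.9, 283.1]
orientation: [-3.141, -0.002, -0.0]
ft_force: [-0.7, 0.2, -0.3]
width: 87.7
grasp_force: 0.0
[ 560.92717385 -222.92956462  283.10028158] [-3.14133676e+00 -1.68731973e-03 -3.28587442e-04] 1.6833
```

View pics/w1.png

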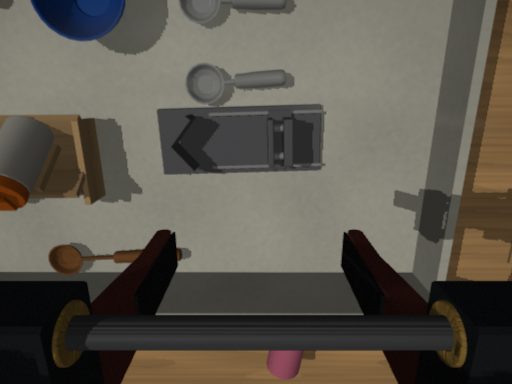

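```bash
python3 - <<'E'
from h import *
np.set_printoptions(precision=1,suppress=True)
a=np.load('w1.npy');c=cam('wrist',{'ee_pos':a[:3],'orientation':a[3:]})
im=cv2.imread('pics/w1.png');g=im.max(2);m=(g<110).astype(np.uint8);m[:95]=0;m[182:]=0;m[:,:140]=0;m[:,340:]=0
n,l,s,ce=cv2.connectedComponentsWithStats(m);i=1+s[1:,4].argmax();print(s[i])
ct=cv2.findContours((l==i).astype(np.uint8),0,2)[0];ct=max(ct,key=cv2.contourArea)
h=cv2.convexHull(ct);ap=cv2.approxPolyDP(h,4,True)[:,0]
for u in ap:print(u,ray(c,u,23))
for u in [(174,144),(268,140),(292,138),(280,138)]:print('top',u,ray(c,u,63))
E
python3 -c "
import cv2;i=cv2.imread('pics/w1.png')[90:190,140:340];cv2.imwrite('pics/w1c.png',cv2.resize(i,None,fx=4,fy=4,interpolation=2))"
```

```text
[  157    95   169    80 11161]
[157 109] [618.  -87.1  23. ]
[190  95] [ 636.  -132.1   23. ]
[320 104] [ 624.9 -303.7   23. ]
[325 112] [ 614.6 -310.9   23. ]
[324 165] [ 542.6 -313.8   23. ]
[316 170] [ 535.4 -303.    23. ]
[165 174] [529.2 -90.7  23. ]
top (174, 144) [ 577.5 -116.5   63. ]
top (268, 140) [ 582.8 -234.1   63. ]
top (292, 138) [ 585.3 -264.    63. ]
top (280, 138) [ 585.3 -249.    63. ]
```

View pics/w1c.png

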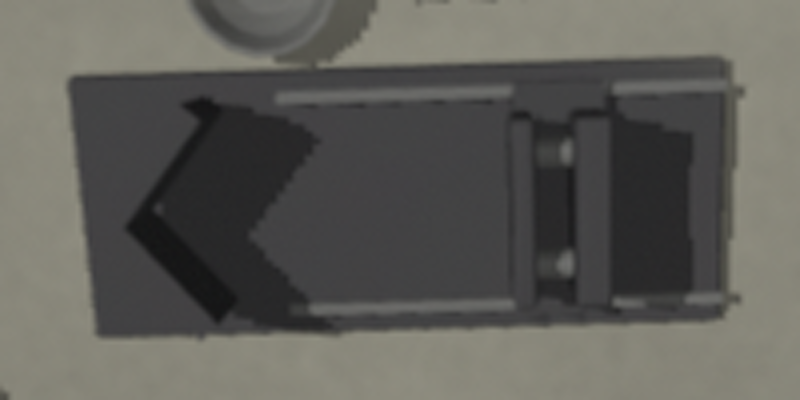

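```bash
python3 - <<'E'
from h import *
np.set_printoptions(precision=1,suppress=True)
a=np.load('w1.npy');c=cam('wrist',{'ee_pos':a[:3],'orientation':a[3:]})
P=np.array([ray(c,u,23) for u in [(158,109.3),(321.3,104.5),(321.3,169.5),(164.5,173.8)]]);print(P,np.linalg.norm(P-np.roll(P,1,0),axis=1))
ce=P.mean(0);ya=P[[0,3]].mean(0)-P[[1,2]].mean(0);yaw=np.degrees(np.arctan2(-ya[0],ya[1]));print(ce,yaw)
th=np.radians(yaw);R=np.array([[np.cos(th),-np.sin(th)],[np.sin(th),np.cos(th)]])
for n,p in[('seat',(0,48.4)),('apex',(0,85)),('place',(0,38)),('back',(0,-77)),('home',(0,-12)),('pad',(0,-45))]:print(n,ce[:2]+R@p)
for n,u in[('apex',(126,226)),('pad',(512,210)),('back',(611,210)),('j1',(611,113)),('j2',(611,306))]:print(n,ray(c,np.array(u)/4+[140,90],63))
print(proj(c,[*(ce[:2]+R@(0,85)),63]),(proj(c,[*(ce[:2]+R@(0,85)),63])-[140,90])*4)
E
python3 -m pendant '{"grip":[1,1,1,1,1,1,1,1,1,1,1,1],"linear":[[-2,-35,0],[-2,-35,0],[-2,-35,0],[-2,-35,0],[-2,-35,0],[-2,-35,0],[-2,-35,0],[-2,-35,0],[-2,-35,0],[-2,-35,0],[-2,-35,0],[0,-28,0]],"angular":[[0,0,0],[0,0,0],[0,0,0],[0,0,0],[0,0,0],[0,0,0],[0,0,0],[0,0,0],[0,0,0],[0,0,0],[0,0,0],[0,0,0]]}'
python3 -m pendant '{"grip":[1,1],"linear":[[0,0,0],[0,0,0]],"angular":[[0,0,0],[0,0,0]]}'
python3 - <<'E'
from h import *
o=ctrl.get_obs();print(o['ee_pos'],o['orientation'],o['t'])
im=ctrl.get_image('wrist');cv2.imwrite('pics/w2.png',im[:,:,::-1])
np.save('w2.npy',np.r_[o['ee_pos'],o['orientation']])
E
```

```text
[[ 617.6  -88.4   23. ]
 [ 624.3 -305.4   23. ]
 [ 536.1 -310.4   23. ]
 [ 529.5  -90.1   23. ]] [ 88.2 217.1  88.3 220.4]
[ 576.9 -198.6   23. ] 1.7450775545512183
seat [ 575.4 -150.2]
apex [ 574.3 -113.6]
place [ 575.7 -160.6]
back [ 579.2 -275.5]
home [ 577.2 -210.6]
pad [ 578.2 -243.5]
apex [ 574.4 -113.1   63. ]
pad [ 579.7 -234.1   63. ]
back [ 579.7 -265.1   63. ]
j1 [ 609.4 -264.2   63. ]
j2 [ 549.1 -266.1   63. ]
[171.9 146.6] [127.5 226.3]
t: 2.73
ee_pos: [535.2, 190.3, 283.8]
orientation: [3.142, -0.002, -0.001]
ft_force: [0.2, 0.4, 0.3]
width: 88.0
grasp_force: 0.0
t: 2.9
ee_pos: [535.8, 189.3, 283.7]
orientation: [3.141, 0.001, -0.001]
ft_force: [1.4, -1.0, 0.1]
width: 88.0
grasp_force: 0.0
[535.84338858 189.34258797 283.65084318] [ 3.14100314e+00  1.14861563e-03 -1.19468334e-03] 2.9
```

View pics/w2.png

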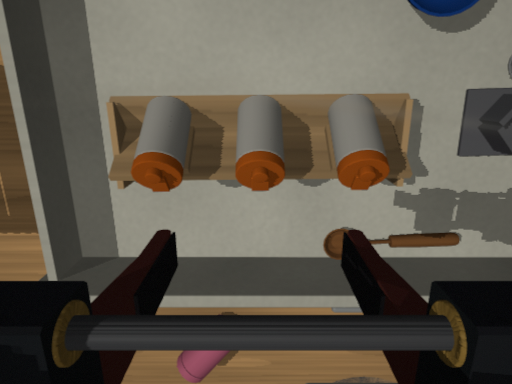

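```bash
python3 - <<'E'
from h import *
np.set_printoptions(precision=1,suppress=True)
a=np.load('w2.npy');c=cam('wrist',{'ee_pos':a[:3],'orientation':a[3:]});ct=cam('top')
im=cv2.imread('pics/w2.png');h=cv2.cvtColor(im,cv2.COLOR_BGR2HSV)
m=cv2.inRange(h,(0,180,60),(14,255,255));m[220:]=0
n,l,s,ce=cv2.connectedComponentsWithStats(m)
T=[(173,177),(215.9,179.5),(258.8,182)];k=0
idx=sorted([i for i in range(1,n) if s[i,4]>300],key=lambda i:ce[i][0])
for i,tu in zip(idx,T):
    print(s[i],ce[i],ray(c,ce[i],119.6),ray(ct,tu,119.6))
    A=[];b=[]
    for cc,u in((c,ce[i]),(ct,tu)):
        p=ray(cc,u,0);d=ray(cc,u,100)-p;d/=np.linalg.norm(d);Q=np.eye(3)-np.outer(d,d);A.append(Q);b.append(Q@p)
    print(' tri',np.linalg.lstsq(np.vstack(A),np.hstack(b),rcond=None)[0])
# rack corner: floor-level / end boards
for nm,u,z in[('L back top',(112,97),55),('R back',(410,94),55),('frontL',(120,186),15),('frontR',(405,186),15)]:print(nm,ray(c,u,z))
# expected pixels for model rack guess
for x0,y0,yaw in[(556,191,.7)]:
  th=np.radians(yaw)
  for yy in(115,0,-115):
    for hh in(0,102):
      lx=41.4-.643*hh;z=43+.766*hh
      print(yy,hh,proj(c,[x0+lx*np.cos(th)-yy*np.sin(th),y0+lx*np.sin(th)+yy*np.cos(th),z]))
E
python3 -c "
import cv2;i=cv2.imread('pics/w2.png')[80:205,100:425];cv2.imwrite('pics/w2c.png',cv2.resize(i,None,fx=2.4,fy=2.4,interpolation=2))"
```

```text
[ 131  152   52   39 1553] [156.9 170.9] [530.9 302.6 119.6] [527.3 307.  119.6]
 tri [529.  307.2 111.1]
[ 236  151   49   39 1523] [259.8 169.9] [532.2 188.3 119.6] [528.7 191.3 119.6]
 tri [530.4 190.1 114.4]
[ 337  150   53   39 1564] [362.7 168.9] [533.5  74.1 119.6] [530.   76.  119.6]
 tri [531.8  74.6 116.5]
L back top [608.6 369.6  55. ]
R back [612.8   4.3  55. ]
frontL [483.8 390.3  15. ]
frontR [484.5 -22.8  15. ]
115 0 [166.8 107.2]
115 102 [153.8 171.7]
0 0 [257.2 106.2]
0 102 [257.7 170.6]
-115 0 [347.7 105.3]
-115 102 [361.7 169.5]
```

View pics/w2c.png

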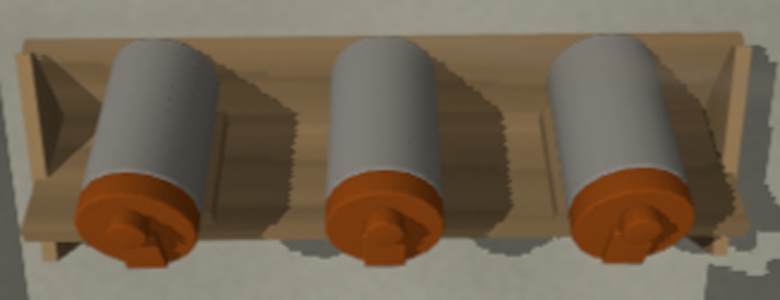

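```bash
python3 - <<'E'
from h import *
np.set_printoptions(precision=1,suppress=True)
a=np.load('w2.npy');c=cam('wrist',{'ee_pos':a[:3],'orientation':a[3:]});ct=cam('top');cs=cam('side')
A=np.array([-.643,0,.766]);N=np.array([.766,0,.643])
O=np.array([556+41.4,190,43.])
for nm,q in[('underside rim upper',O+28*N),('lid bottom upper',O+88*A+28*N),('lid top upper',O+102*A+28*N),('lid top lower',O+102*A-28*N),('lid c',O+102*A),('spout?',O+112*A)]:print(nm,proj(c,q),(proj(c,q)-[100,80])*2.4,'top',proj(ct,q))
for nm,q in[('rack back edge +x floor',(556+55,190,15)),('rack front',(556-55,190,15)),('front +40',(556-55,190,55)),('back+40',(611,190,55))]:print(nm,(proj(c,q)-[100,80])*2.4,proj(ct,q))
im=cv2.imread('pics/side0.png');h=cv2.cvtColor(im,cv2.COLOR_BGR2HSV)
m=cv2.inRange(h,(0,180,60),(14,255,255))
n,l,s,ce=cv2.connectedComponentsWithStats(m)
for i in range(1,n):
    if s[i,4]>80:print(s[i],ce[i])
for y in(305,190,75):print('side',proj(cs,[O[0]-.643*100,y,43+76.6]))
E
python3 -c "
import cv2;i=cv2.imread('pics/top0.png')[140:220,140:300];cv2.imwrite('pics/t0c.png',cv2.resize(i,None,fx=4,fy=4,interpolation=2))"
```

```text
underside rim upper [258.4  88.5] [380.2  20.3] top [221.5 154.1]
lid bottom upper [258.3 144.1] [380.  153.8] top [217.2 166.6]
lid top upper [258.3 154.3] [380.  178.4] top [216.4 168.7]
lid top lower [258.3 184.9] [379.9 251.7] top [216.4 187.5]
lid c [258.3 170.6] [379.9 217.4] top [216.4 178.3]
spout? [258.3 177.9] [379.9 235.1] top [215.9 179.9]
rack back edge +x floor [380.2  35.5] [222.8 161.3]
rack front [379.9 227.2] [219.4 197.3]
front +40 [379.9 244.7] [217.9 194.5]
back+40 [380.2  36.5] [221.5 157.4]
[238 172  16  16 171] [245.1 180. ]
[217 194  17  17 195] [225.3 201.8]
[195 217  18  18 236] [203.2 226. ]
side [201.2 224.7]
side [223.7 200.7]
side [244.1 179. ]
```

View pics/t0c.png

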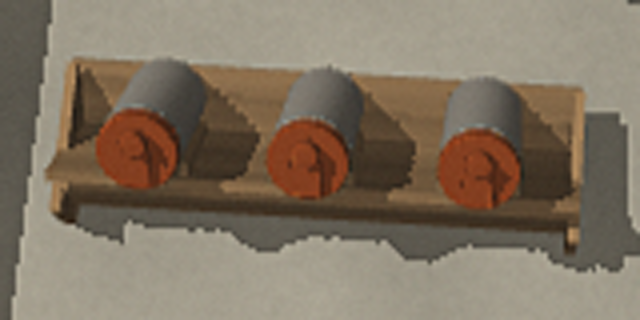

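```bash
python3 -m pendant '{"grip":[1,1,1,1,1,1,1,1,1,1,1,1],"linear":[[0,0,0],[0,0,0],[0,0,0],[0,0,0],[0,0,0],[0,0,0],[0,0,0],[-28,0,15],[-28,0,15],[-28,0,15],[-28,0,15],[0,0,0]],"angular":[[0,0.1,0],[0,0.1,0],[0,0.1,0],[0,0.1,0],[0,0.1,0],[0,0.1,0],[0,0.098,0],[0,0,0],[0,0,0],[0,0,0],[0,0,0],[0,0,0]]}'
python3 - <<'E'
from h import *
np.set_printoptions(precision=1,suppress=True)
print(*pose(),delta((559.5,190,80.5)))
cv2.imwrite('pics/w3.png',ctrl.get_image('wrist')[:,:,::-1])
E
```

```text
t: 3.95
ee_pos: [495.2, 153.8, 200.2]
orientation: [-2.952, -0.058, -0.938]
ft_force: [-1.0, 0.2, -0.4]
width: 87.8
grasp_force: 0.0
[495.2 153.8 200.2] [[ 0.8  0.   0.6]
 [ 0.  -1.   0.1]
 [ 0.6 -0.  -0.8]] [-15.8 -29.4 136.6]
```

View pics/w3.png

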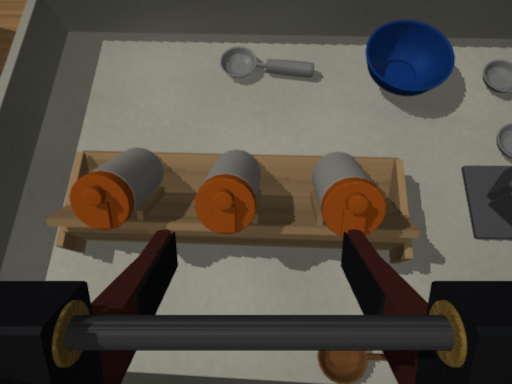

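```bash
python3 -m pendant '{"grip":[1,1],"linear":[[0,0,0],[0,0,0]],"angular":[[0,0,0],[0,0,0]]}'
python3 - <<'E'
from h import *
np.set_printoptions(precision=3,suppress=True)
A=np.array([-.643,0,.766]);M=np.array([[.766,0,.643],[0,-1,0],[.643,0,-.766]])
p,m=pose();print(p,m,ctrl.get_obs()['qpos'])
print('rot needed tool',Ro.from_matrix(m.T@M).as_rotvec())
E
```

```text
t: 4.17
ee_pos: [500.5, 157.9, 205.8]
orientation: [-2.943, -0.06, -0.951]
ft_force: [0.3, 0.7, -1.0]
width: 87.8
grasp_force: 0.0
[500.55  157.945 205.813] [[ 0.81   0.052  0.584]
 [ 0.022 -0.998  0.058]
 [ 0.586 -0.034 -0.81 ]] [ 0.398  0.044  2.275 -0.686  0.277  2.54 ]
rot needed tool [-0.059  0.073  0.02 ]
```

```bash
python3 -m pendant '{"grip":[1,1,1,1,1,1,1,1,1,1,1,1],"linear":[[0,0,0],[0,0,0],[0,0,0],[0,0,0],[0,0,0],[0,0,0],[0,0,0],[0,0,0],[0,0,0],[0,0,0],[0,0,0],[0,0,0]],"angular":[[0,-0.1,0],[0,-0.1,0],[0,-0.1,0],[0,-0.1,0],[0,-0.1,0],[0,-0.12,0],[0,0,-0.12],[0,0,-0.12],[0,0,-0.12],[0,0,-0.12],[0,0,-0.12],[0,0,-0.12]]}'
python3 -m pendant '{"grip":[1,1,1,1,1,1,1,1,1,1,1,1],"linear":[[0,0,0],[0,0,0],[0,0,0],[0,0,0],[0,0,0],[0,0,0],[0,0,0],[0,0,0],[0,0,0],[0,0,0],[0,0,0],[0,0,0]],"angular":[[0,0,-0.12],[0,0,-0.12],[0,0,-0.12],[0,0,-0.12],[0,0,-0.12],[0,0,-0.12],[0,0,-0.12],[0,0,-0.12],[0,0,-0.12],[0,0,-0.12],[0,0,-0.12],[0,0,-0.12]]}'
python3 -m pendant '{"grip":[1,1,1,1,1,1,1,1,1,1],"linear":[[0,0,0],[0,0,0],[0,0,0],[0,0,0],[0,0,0],[0,0,0],[0,0,0],[0,0,0],[0,0,0],[0,0,0]],"angular":[[0,0,-0.12],[0,0,-0.12],[0,0,-0.12],[0,0,-0.12],[0,0,-0.12],[0,0,-0.12],[0,0,-0.12],[0,0,-0.12],[0,0,0],[0,0,0]]}'
cat >> h.py <<'E'
def tilt(t):  # flipped tool: x=-world x, y=+world y, z down, fingertips tilted to +x by t deg
    t=np.radians(t);z=np.array([np.sin(t),0,-np.cos(t)]);y=np.array([0,1.,0]);return np.c_[np.cross(y,z),y,z]
def plan(tgt,t):
    np.set_printoptions(precision=3,suppress=True)
    p,m=pose();M=tilt(t);o=ctrl.get_obs()
    print('p',p,'q',o['qpos'],'t',o['t'])
    print('rot',Ro.from_matrix(m.T@M).as_rotvec(),'lin(now axes)',m.T@(np.array(tgt)-p),'lin(after)',M.T@(np.array(tgt)-p))
E
python3 -c "
from h import *
plan((520,190,170),20)"
```

```text
t: 5.17
ee_pos: [502.5, 153.2, 205.3]
orientation: [2.902, 1.171, 0.139]
ft_force: [0.3, 1.0, 0.3]
width: 88.0
grasp_force: 0.0
t: 6.17
ee_pos: [502.5, 153.2, 205.3]
orientation: [1.385, 2.745, 0.094]
ft_force: [-1.1, 0.1, 0.4]
width: 87.5
grasp_force: 0.0
t: 7.0
ee_pos: [502.1, 153.1, 204.9]
orientation: [-0.024, 3.056, 0.036]
ft_force: [0.3, -0.0, 0.2]
width: 88.0
grasp_force: 0.0
p [502.12  153.055 204.914] q [ 0.273  0.205  1.895  0.001  0.953 -1.314] t 7.0
rot [ 0.026 -0.263  0.011] lin(now axes) [-15.361  35.826  37.204] lin(after) [-4.861 36.945 38.923]
```

```bash
python3 -m pendant '{"grip":[1,1,1,1,1,1],"linear":[[0,0,0],[0,0,0],[0,0,0],[0,18.5,0],[0,18.5,0],[0,0,0]],"angular":[[0.009,-0.088,0.004],[0.009,-0.088,0.004],[0.009,-0.088,0.004],[0,0,0],[0,0,0],[0,0,0]]}'
python3 -c "
from h import *
plan((524.3,190,160.3),20);plan((555.1,190,75.7),20)"
```

```text
t: 7.5
ee_pos: [501.8, 192.0, 204.9]
orientation: [-0.001, 2.792, 0.002]
ft_force: [0.7, 0.2, 0.4]
width: 87.4
grasp_force: 0.0
p [501.791 192.003 204.874] q [ 0.437  0.128  2.045 -0.236  0.662 -0.971] t 7.5
rot [0.001 0.001 0.   ] lin(now axes) [-5.857 -2.075 49.587] lin(after) [-5.906 -2.003 49.584]
p [501.791 192.003 204.874] q [ 0.437  0.128  2.045 -0.236  0.662 -0.971] t 7.5
rot [0.001 0.001 0.   ] lin(now axes) [ -5.777  -2.203 139.619] lin(after) [ -5.914  -2.003 139.616]
```

```bash
python3 -m pendant '{"grip":[1,1,1,1,1,1,1,1,1],"linear":[[-3,-1,25],[-3,-1,25],[0,0,20],[0,0,15],[0,0,15],[0,0,15],[0,0,15],[0,0,10],[0,0,0]],"angular":[[0,0,0],[0,0,0],[0,0,0],[0,0,0],[0,0,0],[0,0,0],[0,0,0],[0,0,0],[0,0,0]]}'
python3 - <<'E'
from h import *
plan((555.1,190,75.7),20)
cv2.imwrite('pics/w4.png',ctrl.get_image('wrist')[:,:,::-1])
E
```

```text
t: 8.25
ee_pos: [554.5, 186.8, 72.7]
orientation: [-0.001, 2.796, -0.003]
ft_force: [0.8, -1.1, -0.5]
width: 88.0
grasp_force: 0.0
p [554.48  186.769  72.662] q [ 0.381  0.421  2.041 -0.352  0.379 -0.883] t 8.25
rot [-0.002 -0.003  0.001] lin(now axes) [-1.616  3.225 -2.653] lin(after) [-1.622  3.231 -2.642]
```

View pics/w4.png

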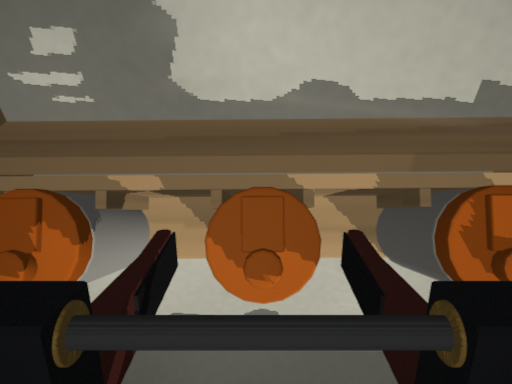

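```bash
cat >> h.py <<'E'
def lid():
    o=ctrl.get_obs();im=ctrl.get_image('wrist')[:,:,::-1];c=cam('wrist',o)
    h=cv2.cvtColor(im,cv2.COLOR_BGR2HSV);m=cv2.inRange(h,(0,180,60),(14,255,255));m[:,:185]=0;m[:,340:]=0
    n,l,s,ce=cv2.connectedComponentsWithStats(m);i=1+s[1:,4].argmax();b=s[i]
    u=(b[0]+b[2]/2-.5,b[1]+b[3]/2-.5);r=ray(c,u,121.1)
    C=-c[3].T@c[4];print('lid px',u,b,'at z121',r,'diam',np.linalg.norm(r-C)*b[2]/c[0])
    return r
E
python3 -c "
from h import *
lid()"
```

```text
lid px (np.float64(262.0), np.float64(243.0)) [  205   186   115   115 10286] at z121 [525.81189415 188.99284267 121.1       ] diam 55.30813938552138
```

```bash
python3 -m pendant '{"grip":[1,1,-1,-1,-1,-1,-1,-1,-1,-1,-1,-1],"linear":[[-2,2,-2],[0,0,0],[0,0,0],[0,0,0],[0,0,0],[0,0,0],[0,0,0],[0,0,0],[0,0,0],[0,0,0],[0,0,0],[0,0,0]],"angular":[[0,0,0],[0,0,0],[0,0,0],[0,0,0],[0,0,0],[0,0,0],[0,0,0],[0,0,0],[0,0,0],[0,0,0],[0,0,0],[0,0,0]]}'
python3 -c "
from h import *
plan((555.1,190,75.7),20);o=ctrl.get_obs();print(o['ft_force'],o['moment'],o['joint_torque'])"
```

```text
t: 9.35
ee_pos: [555.7, 189.4, 76.9]
orientation: [-0.003, 2.794, -0.002]
ft_force: [-1.5, -1.6, 3.8]
width: 54.5
grasp_force: 30.0
p [555.726 189.357  76.892] q [ 0.384  0.415  2.036 -0.347  0.388 -0.887] t 9.35
rot [-0.001 -0.001  0.003] lin(now axes) [0.993 0.647 0.906] lin(after) [0.996 0.643 0.906]
[-1.491 -1.586  3.778] [-0.266  0.082 -0.066] [  0.739 -43.408 -18.79   -0.152  -1.412   0.004]
```

```bash
python3 -m pendant '{"grip":[-1,-1,-1,-1,-1,-1,-1,-1],"linear":[[-1.7,0,-4.7],[-1.7,0,-4.7],[-1.7,0,-4.7],[-1.7,0,-4.7],[0,0,0],[0,0,0],[0,0,0],[0,0,0]],"angular":[[0,0,0],[0,0,0],[0,0,0],[0,0,0],[0,0,0],[0,0,0],[0,0,0],[0,0,0]]}'
for i in 1 2 3; do python3 -m pendant '{"grip":[-1],"linear":[[0,0,0]],"angular":[[0,0,0]]}' | grep ft; done
python3 -c "
from h import *
o=ctrl.get_obs();print(o['ft_force'],o['moment'],o['joint_torque'])"
```

```text
t: 10.02
ee_pos: [555.5, 189.5, 96.6]
orientation: [-0.004, 2.794, -0.002]
ft_force: [0.2, 0.0, -5.0]
width: 54.9
grasp_force: 30.0
ft_force: [-1.0, -0.0, -4.3]
ft_force: [-0.5, 0.3, -4.5]
ft_force: [-0.5, 0.6, -3.2]
[-0.46870947  0.57599535 -3.18276528] [ 0.08293163  0.35498848 -0.05601018] [ 2.35636602e-03 -4.66109812e+01 -2.13860017e+01 -4.54609729e-01
 -1.38687238e+00 -4.97003683e-03]
```

```bash
python3 -m pendant '{"grip":[-1,-1,-1,-1,-1,-1,-1,-1,-1,-1,-1,-1],"linear":[[-9,0,-24.7],[-9,0,-24.7],[-9,0,-24.7],[-9,0,-24.7],[0,0,0],[0,0,0],[0,0,0],[0,0,0],[0,0,0],[0,0,0],[0,0,0],[0,0,0]],"angular":[[0,0,0],[0,0,0],[0,0,0],[0,0,0],[0,0.1,0],[0,0.1,0],[0,0.1,0],[0,0.1,0],[0,0.1,0],[0,0.1,0],[0,0.098,0],[0,0,0]]}'
python3 -c "
from h import *
plan((570,-162,180),-20);o=ctrl.get_obs();print(o['width'])"
```

```text
t: 11.27
ee_pos: [558.1, 189.2, 199.3]
orientation: [0.001, -2.787, 0.003]
ft_force: [-0.9, -0.1, -5.0]
width: 55.0
grasp_force: 30.0
p [558.15  189.155 199.307] q [ 0.256  0.547  1.44   0.086  1.498 -1.337] t 11.2667
rot [-0.002 -0.005  0.   ] lin(now axes) [ -17.735 -351.125   14.833] lin(after) [ -17.739 -351.155   14.089]
54.98841106406689
```

```bash
python3 -m pendant '{"grip":[-1,-1,-1,-1,-1,-1,-1,-1,-1,-1,-1,-1],"linear":[[-1.5,-20,0],[-1.5,-32,0],[-1.5,-34,0],[-1.5,-34,0],[-1.5,-34,0],[-1.5,-34,2],[-1.5,-34,2],[-1.5,-34,2],[-1.5,-34,2],[-1.5,-34,2],[-1.5,-20,2],[0,-7,0]],"angular":[[0,0,0],[0,0,0],[0,0,0],[0,0,0],[0,0,0],[0,0,0],[0,0,0],[0,0,0],[0,0,0],[0,0,0],[0,0,0],[0,0,0]]}'
python3 -m pendant '{"grip":[-1,-1],"linear":[[0,0,0],[0,0,0]],"angular":[[0,0,0],[0,0,0]]}'
python3 - <<'E'
from h import *
plan((570,-162,71.9),-20)
o=ctrl.get_obs();c=cam('wrist',o);im=ctrl.get_image('wrist')[:,:,::-1]
h=cv2.cvtColor(im,cv2.COLOR_BGR2HSV);m=cv2.inRange(h,(0,180,60),(14,255,255));m[:,:150]=0;m[:,380:]=0
n,l,s,ce=cv2.connectedComponentsWithStats(m);i=1+s[1:,4].argmax();print(s[i],ce[i])
for nm,cc in(('top',cam('top')),('side',cam('side'))):
    img=ctrl.get_image(nm)[:,:,::-1];cv2.imwrite(f'pics/{nm}5.png',img)
    h=cv2.cvtColor(img,cv2.COLOR_BGR2HSV)
    for q,mk in(('orange',cv2.inRange(h,(0,170,60),(14,255,255))),):
        n,l,s,ce=cv2.connectedComponentsWithStats(mk)
        for i in range(1,n):
            if s[i,4]>60:print(nm,q,s[i],ce[i])
    p,M=pose();G=p-19*M[:,2];print('pred lid',proj(cc,G+[0,0,30]),proj(cc,G-[0,0,66.8]))
E
```

```text
t: 12.27
ee_pos: [567.8, -164.5, 185.1]
orientation: [-0.001, -2.794, 0.005]
ft_force: [0.2, 0.1, -3.5]
width: 54.8
grasp_force: 30.0
t: 12.43
ee_pos: [568.0, -160.7, 185.7]
orientation: [0.002, -2.793, 0.002]
ft_force: [-0.5, -0.3, -3.5]
width: 54.5
grasp_force: 30.0
p [ 568.021 -160.669  185.664] q [-0.246  0.561  1.449 -0.085  1.471 -1.795] t 12.4333
rot [-0.002  0.     0.001] lin(now axes) [-40.734  -1.185 106.242] lin(after) [-40.769  -1.331 106.227]
[  202   180   115   113 10037] [258.959 235.852]
top orange [164 168  21  19 313] [173.764 177.029]
pred lid [358.43  159.536] [349.004 170.276]
side orange [266 106  14  12 115] [272.548 111.661]
side orange [238 172  16  16 181] [245.144 179.917]
side orange [195 217  18  18 227] [203.119 226.009]
pred lid [271.239 111.173] [270.696 132.794]
```

```bash
python3 -m pendant '{"grip":[-1,-1,-1,-1,-1,-1,-1,-1,-1],"linear":[[-9.3,-1,19.6],[-7.4,0,20.3],[-7.4,0,20.3],[-5.4,0,15],[-3.5,0,10],[-3.5,0,9.3],[-2,0,6],[0,0,0],[0,0,0]],"angular":[[0,0,0],[0,0,0],[0,0,0],[0,0,0],[0,0,0],[0,0,0],[0,0,0],[0,0,0],[0,0,0]]}'
for i in 1 2 3; do python3 -m pendant '{"grip":[-1,-1],"linear":[[-0.7,0,1.9],[0,0,0]],"angular":[[0,0,0],[0,0,0]]}' | egrep 'ft|ee'; done
```

```text
t: 13.33
ee_pos: [570.1, -162.3, 78.3]
orientation: [0.003, -2.792, 0.003]
ft_force: [-0.5, 0.3, -3.2]
width: 54.9
grasp_force: 30.0
ee_pos: [570.4, -162.6, 76.5]
ft_force: [-0.4, 0.1, -4.6]
ee_pos: [569.9, -162.6, 74.1]
ft_force: [0.1, 0.3, -5.2]
ee_pos: [569.7, -162.6, 71.8]
ft_force: [-0.4, 0.4, -4.6]
```

```bash
for i in 1 2 3 4; do python3 -m pendant '{"grip":[-1,-1],"linear":[[-0.3,0,0.9],[0,0,0]],"angular":[[0,0,0],[0,0,0]]}' | egrep 'ft|ee'; done
```

```text
ee_pos: [569.8, -162.6, 71.7]
ft_force: [-1.5, 0.4, 3.4]
ee_pos: [569.9, -162.7, 71.6]
ft_force: [-3.0, 0.5, 9.4]
ee_pos: [569.8, -162.7, 71.6]
ft_force: [-3.8, 1.0, 14.6]
ee_pos: [569.9, -162.8, 71.5]
ft_force: [-4.0, 0.4, 19.9]
```

```bash
python3 -m pendant '{"grip":[-1,-1,-1],"linear":[[0.6,0,-1.8],[0.2,0,-0.6],[0,0,0]],"angular":[[0,0,0],[0,0,0],[0,0,0]]}' | egrep 'ft|ee'
python3 - <<'E'
from h import *
c=cam('top');img=ctrl.get_image('side')[:,:,::-1];cv2.imwrite('pics/side6.png',img)
E
python3 -m pendant '{"grip":[-0.2,0,0.2,0.3,0.4,0.6,0.8,1,1,1,1],"linear":[[0,0,0],[0,0,0],[0,0,0],[0,0,0],[0,0,0],[0,0,0],[0,0,0],[0,0,0],[0,0,0],[0,0,0],[0,0,0]],"angular":[[0,0,0],[0,0,0],[0,0,0],[0,0,0],[0,0,0],[0,0,0],[0,0,0],[0,0,0],[0,0,0],[0,0,0],[0,0,0]]}'
```

```text
ee_pos: [569.8, -162.6, 71.6]
ft_force: [-2.5, -0.2, 9.4]
t: 15.72
ee_pos: [569.8, -162.5, 70.5]
orientation: [0.003, -2.791, 0.003]
ft_force: [-0.5, 0.0, 0.6]
width: 87.8
grasp_force: 0.0
```

```bash
python3 -m pendant '{"grip":[1,1,1,1,1,1,1,1],"linear":[[0,0,-10],[0,0,-15],[0,0,-25],[0,0,-30],[0,0,-30],[0,0,-30],[0,0,0],[0,0,0]],"angular":[[0,0,0],[0,0,0],[0,0,0],[0,0,0],[0,0,0],[0,0,0],[0,0,0],[0,0,0]]}'
python3 - <<'E'
from h import *
plan((0,0,0),0)
o=ctrl.get_obs();im=ctrl.get_image('wrist')[:,:,::-1];cv2.imwrite('pics/w7.png',im);c=cam('wrist',o)
h=cv2.cvtColor(im,cv2.COLOR_BGR2HSV);m=cv2.inRange(h,(0,180,60),(14,255,255))
n,l,s,ce=cv2.connectedComponentsWithStats(m)
for i in range(1,n):
    if s[i,4]>100:print(s[i],ce[i],ray(c,ce[i],23+98))
print('pred seat/lid place',proj(c,(575.8,-162.6,125)),proj(c,(575.8,-162.6,23)))
E
```

```text
t: 16.38
ee_pos: [619.5, -162.4, 204.5]
orientation: [0.003, -2.796, 0.004]
ft_force: [0.6, -0.4, -0.5]
width: 87.9
grasp_force: 0.0
p [ 619.484 -162.376  204.511] q [-0.231  0.617  1.304 -0.081  1.557 -1.789] t 16.3833
rot [-0.003 -0.345  0.002] lin(now axes) [513.39  164.457 401.665] lin(after) [619.484 162.376 204.511]
[487 101  25  42 527] [501.478 119.402] [530.219  55.372 121.   ]
[ 228  137   63   62 2983] [259.003 167.443] [ 574.34  -162.473  121.   ]
pred seat/lid place [258.84 168.52] [259.144 179.043]
```

View pics/w7.png

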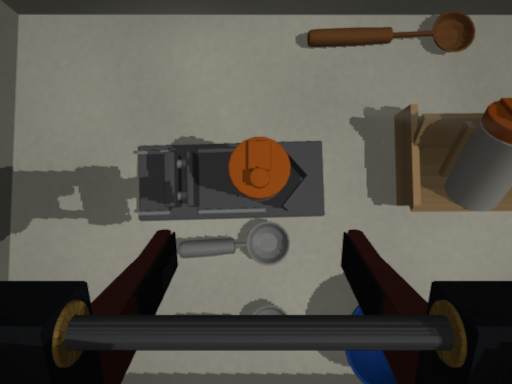

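```bash
python3 -m pendant '{"grip":[1,1,1,-1,-1,-1,-1,-1,-1,-1,-1,-1],"linear":[[0,-25,0],[0,-30,0],[0,-30,0],[0,-30,0],[0,-20,0],[0,0,0],[0,0,0],[0,0,0],[0,0,0],[0,0,0],[0,0,0],[0,0,0]],"angular":[[0,-0.115,0],[0,-0.115,0],[0,-0.115,0],[0,0,0],[0,0,0.11],[0,0,0.11],[0,0,0.11],[0,0,0.11],[0,0,0.11],[0,0,0.11],[0,0,0.11],[0,0,0.11]]}'
python3 -m pendant '{"grip":[-1,-1,-1,-1,-1,-1,-1,-1,-1,-1,-1],"linear":[[0,0,0],[0,0,0],[0,0,0],[0,0,0],[0,0,0],[0,0,0],[0,0,0],[0,0,0],[0,0,0],[0,0,0],[0,0,0]],"angular":[[0,0,0.11],[0,0,0.11],[0,0,0.11],[0,0,0.11],[0,0,0.11],[0,0,0.11],[0,0.117,0],[0,0.117,0],[0,0.115,0],[0,0,0],[0,0,0]]}'
python3 - <<'E'
from h import *
np.set_printoptions(precision=3,suppress=True)
p,m=pose();s,c=np.sin(.349),np.cos(.349);M=np.array([[0,1,0],[c,0,s],[s,0,-c]])
print(p,ctrl.get_obs()['qpos'],Ro.from_matrix(m.T@M).as_rotvec(),M.T@((579.5,-320,150)-p),M.T@((579.5,-320,46)-p))
img=ctrl.get_image('top')[:,:,::-1];cv2.imwrite('pics/top8.png',img)
E
```

```text
t: 17.43
ee_pos: [616.6, -296.6, 200.3]
orientation: [-1.34, -2.833, 0.005]
ft_force: [-0.1, -0.3, -0.7]
width: 31.4
grasp_force: 0.0
t: 18.35
ee_pos: [616.4, -298.2, 199.4]
orientation: [-1.997, -2.055, -0.342]
ft_force: [0.0, -0.5, 0.1]
width: 0.7
grasp_force: 0.0
[ 616.378 -298.188  199.39 ] [-0.606  0.614  1.322  0.276  1.431 -0.705] [-0.019 -0.     0.025] [-37.387 -36.878  38.954] [-72.95  -36.878 136.684]
```

```bash
python3 -m pendant '{"grip":[-1,-1,-1,-1,-1,-1,-1,-1,-1,-1],"linear":[[0,0,0],[-12.5,-12.3,13],[-12.5,-12.3,13],[-12.4,-12.3,13],[-7.1,0,19.5],[-7.1,0,19.5],[-7.1,0,19.5],[-7.1,0,19.5],[-7.1,0,19.5],[0,0,0]],"angular":[[-0.019,0,0.025],[0,0,0],[0,0,0],[0,0,0],[0,0,0],[0,0,0],[0,0,0],[0,0,0],[0,0,0],[0,0,0]]}'
python3 -m pendant '{"grip":[-1,-1],"linear":[[0,0,0],[0,0,0]],"angular":[[0,0,0],[0,0,0]]}'
python3 -c "
from h import *
print(pose()[1])"
```

```text
t: 19.23
ee_pos: [579.7, -316.3, 45.7]
orientation: [-2.027, -2.034, -0.358]
ft_force: [-1.2, 0.6, -0.5]
width: 0.8
grasp_force: 0.0
t: 19.4
ee_pos: [582.7, -319.0, 50.5]
orientation: [-2.031, -2.04, -0.361]
ft_force: [0.5, 0.3, -0.8]
width: 0.5
grasp_force: 0.0
[[-0.00521363  0.99997814  0.00406724]
 [ 0.94059646  0.00352314  0.33950832]
 [ 0.33948656  0.00559571 -0.94059426]]
```

```bash
python3 -m pendant '{"grip":[-1,-1,-1,-1,-1,-1],"linear":[[-1,-3,3],[9.4,0,3.4],[9.4,-1,3.4],[5,0,1.8],[0,0,0],[0,0,0]],"angular":[[0,0,0],[0,0,0],[0,0,0],[0,0,0],[0,0,0],[0,0,0]]}'
for i in 1 2 3; do python3 -m pendant '{"grip":[-1,-1],"linear":[[4.7,0,1.7],[4.7,-0.2,1.7]],"angular":[[0,0,0],[0,0,0]]}'| egrep 'ee|ft'; done
```

```text
t: 19.9
ee_pos: [578.0, -293.4, 46.2]
orientation: [-2.029, -2.039, -0.361]
ft_force: [0.2, -0.1, -0.9]
width: 0.7
grasp_force: 0.0
ee_pos: [577.8, -284.0, 45.9]
ft_force: [0.9, -0.4, -0.7]
ee_pos: [577.3, -273.5, 45.8]
ft_force: [-0.4, 1.2, -1.1]
ee_pos: [577.1, -263.4, 45.8]
ft_force: [-0.2, 0.6, -0.6]
```

```bash
for i in 1 2 3 4; do python3 -m pendant '{"grip":[-1,-1],"linear":[[2.4,0,0.8],[2.4,-0.1,0.9]],"angular":[[0,0,0],[0,0,0]]}'| egrep 'ee|ft'; done
```

```text
ee_pos: [577.1, -258.4, 45.9]
ft_force: [0.1, -0.1, -0.8]
ee_pos: [577.0, -253.7, 46.0]
ft_force: [0.6, 0.2, 0.1]
ee_pos: [576.8, -248.6, 46.0]
ft_force: [-0.2, -0.1, 0.0]
ee_pos: [576.7, -243.4, 46.0]
ft_force: [0.0, -0.7, 0.2]
```

Run:
```python
from h import *
np.set_printoptions(precision=1,suppress=True,linewidth=220)
c7=cam('wrist',{'ee_pos':np.array([619.5,-162.4,204.5]),'orientation':np.array([.003,-2.796,.004])})
w7=cv2.imread('pics/w7.png').max(2)
def prof(im,c,x,z,ys):
    return [int(im[tuple(np.round(proj(c,(x,y,z))[::-1]).astype(int))]) for y in ys]
ys=np.arange(-310,-185,4)
print(ys)
print('w7',prof(w7,c7,579,63,ys))
a=np.load('w1.npy');c1=cam('wrist',{'ee_pos':a[:3],'orientation':a[3:]})
print('w1',prof(cv2.imread('pics/w1.png').max(2),c1,579,63,ys))
ct=cam('top');t=ctrl.get_image('top').max(2);cv2.imwrite('pics/top9.png',t)
t0=cv2.imread('pics/top0.png').max(2)
for x in(555,600):
  print('top0',x,prof(t0,ct,x,63,ys));print('topN',x,prof(t,ct,x,63,ys))
o=ctrl.get_obs();cw=cam('wrist',o);w=ctrl.get_image('wrist')[:,:,::-1];cv2.imwrite('pics/w9.png',w)
for x in(555,600):print('wN',x,prof(w.max(2),cw,x,63,ys))
for x in(555,600):print('w1',x,prof(cv2.imread('pics/w1.png').max(2),c1,x,63,ys))
h=cv2.cvtColor(w,cv2.COLOR_BGR2HSV);m=cv2.inRange(h,(0,180,60),(14,255,255));n,l,s,ce=cv2.connectedComponentsWithStats(m)
for i in range(1,n):
    if s[i,4]>300:print(s[i],ce[i],ray(cw,ce[i],123))
print(o['ft_force'],[proj(cw,o['ee_pos'])])
```

```text
[-310 -306 -302 -298 -294 -290 -286 -282 -278 -274 -270 -266 -262 -258 -254 -250 -246 -242 -238 -234 -230 -226 -222 -218 -214 -210 -206 -202 -198 -194 -190 -186]
w7 [84, 91, 83, 83, 84, 54, 40, 41, 41, 41, 41, 41, 65, 66, 68, 42, 31, 43, 65, 67, 21, 36, 41, 41, 41, 41, 40, 41, 41, 40, 137, 138]
w1 [138, 139, 86, 60, 68, 58, 43, 42, 42, 42, 42, 43, 67, 69, 59, 42, 41, 41, 68, 59, 67, 67, 67, 68, 68, 67, 67, 67, 67, 68, 67, 68]
top0 555 [157, 159, 159, 163, 55, 62, 68, 39, 43, 42, 39, 45, 67, 73, 54, 52, 75, 72, 68, 62, 46, 38, 69, 71, 69, 73, 69, 72, 71, 69, 71, 71]
topN 555 [131, 73, 31, 35, 36, 35, 34, 33, 36, 34, 33, 33, 89, 72, 55, 51, 78, 78, 70, 32, 21, 20, 46, 41, 41, 43, 45, 42, 42, 44, 43, 42]
top0 600 [162, 165, 165, 173, 111, 65, 66, 66, 74, 68, 71, 70, 73, 70, 75, 39, 30, 63, 57, 79, 43, 42, 81, 78, 49, 73, 74, 75, 71, 86, 87, 74]
topN 600 [37, 33, 34, 35, 27, 24, 27, 51, 51, 57, 63, 76, 76, 72, 79, 40, 29, 61, 63, 83, 47, 43, 82, 81, 49, 79, 79, 170, 166, 172, 91, 126]
wN 555 [20, 32, 19, 21, 18, 20, 21, 20, 21, 47, 46, 47, 73, 74, 53, 49, 50, 42, 71, 36, 45, 45, 45, 46, 45, 45, 45, 44, 44, 44, 44, 57]
wN 600 [22, 32, 20, 20, 21, 19, 18, 19, 20, 61, 44, 44, 72, 75, 73, 66, 47, 47, 73, 75, 74, 75, 74, 75, 75, 75, 75, 75, 76, 76, 76, 77]
w1 555 [136, 132, 85, 73, 71, 45, 45, 45, 43, 43, 43, 43, 67, 68, 39, 41, 42, 40, 67, 62, 68, 68, 68, 68, 68, 67, 68, 68, 68, 67, 67, 67]
w1 600 [140, 140, 88, 60, 68, 57, 42, 42, 41, 42, 42, 42, 67, 69, 62, 100, 61, 55, 68, 66, 68, 68, 68, 68, 69, 67, 68, 68, 68, 68, 68, 69]
[  191     0   130   108 10904] [255.9  47.8] [ 575.  -166.7  123. ]
[-0.   0.8 -0.5] [array([258.4, 222.1])]
```

Run:
```python
from h import *
o=ctrl.get_obs();cw=cam('wrist',o);w=cv2.imread('pics/w9.png').max(2);t=cv2.imread('pics/top9.png').max(2);ct=cam('top')
print(o['ee_pos'],o['ft_force'],o['qpos'])
for nm,im,c,zz in(('wrist',w,cw,63),('top',t,ct,63)):
  print(nm)
  for x in range(620,536,-6):
    print(x,' '.join('%3d'%im[tuple(np.clip(np.round(proj(c,(x,y,zz))[::-1]).astype(int),0,[383,511]))] for y in range(-300,-186,4)))
```

```text
[ 576.61766111 -243.15211012   46.00545882] [-0.57608926  0.1636711  -0.03112747] [-0.57877046  0.69260976  1.5798133   0.33019942  1.08595032 -0.7696594 ]
wrist
620  20  22  20  21  18  20 133 151 151 152 156 153 155 153 153 157 153 151 155 156 154 155 156 152 153 152 151 124  93
614  19  18  20  20  19  19  64  73  73  74  73  74  74  75  75  74  71  72  69  68  65  63  71  83 100  64  71  83 100
608  18  18  21  20  20  21  76  91  97  76  65  65  75  74  75  69  56 116 116 115 115 114 114 114 114 113 114 114 114
602  18  21  20  19  21  20  64  72  73  45  74  76  46  76  75  45  76  74  75  76  75  74  75  76  76  76  76  76  77
596  19  18  19  18  19  19  41  44  44  48  74  75 105  90  76  49  77  75  73  74  74  75  75  74  76  74  76  76  75
590  18  19  19  18  21  18  48  54  54  52  73  76  32  48  49  53  76  73  72  73  74  74  73  54  43  43  43  48  50
584  19  21  19  19  19  21  47  54  54  53  54  52  54  54  48  55  76  72  44  45  45  46  43  43  44  44  46  52  53
578  37  34  18  19  14  16  15  14  16  16  17  15  12  45  48  60  76  44  45  44  44  44  44  4
[... 1725 characters left out ...]
  35  35  44  63  38  34  72  72  66  18  18  71  52  21  21  19  41  48  41  42  43  39 111 182  83
566  34  35  35  35  34  35  34  39  50  37  72  78  66  19  20  76  45  21  22  19  46  42  41  43  43  41  45  66  89
560  36  35  34  32  35  33  35  34  45  78  72  74  55 117  61  42  43  21  25  21  41  42  43  43  44  43  43  43  45
554  33  35  34  34  34  36  35  34  32  33  88  77  42 124  78  70  47  21  22  20  41  41  45  43  42  44  42  43  43
548  55  30  35  34  34  37  37  35  35  30  52  97  30  17  22  50  37  21  25  42  46  42  42  42  44  42  42  43  41
542 138  54  29  35  36  34  33  35  38  33  34  33 100  53  36  45  39  33  30  41  41  44  42  39  43  42  43  43  43
```

```bash
python3 -m pendant '{"grip":[-1,-1,-1,-1,-1,-1,-1],"linear":[[-15,0,-5.4],[-20,0.7,-7.2],[-15,0.5,-5.4],[-2.7,0,7.5],[-2.5,0,6.8],[0,0,0],[0,0,0]],"angular":[[0,0,0],[0,0,0],[0,0,0],[0,0,0],[0,0,0],[0,0,0],[0,0,0]]}'
for i in 1 2 3; do python3 -m pendant '{"grip":[-1,-1],"linear":[[2.4,0,0.8],[2.4,-0.2,0.9]],"angular":[[0,0,0],[0,0,0]]}'| egrep 'ee|ft'; done
```

```text
t: 21.75
ee_pos: [577.2, -295.6, 29.5]
orientation: [-2.028, -2.036, -0.36]
ft_force: [-0.3, 0.8, 0.2]
width: 0.3
grasp_force: 0.0
ee_pos: [578.0, -290.9, 30.8]
ft_force: [-0.2, 0.2, 0.0]
ee_pos: [577.9, -286.0, 31.1]
ft_force: [-0.4, 0.7, 0.6]
ee_pos: [577.6, -281.1, 31.1]
ft_force: [0.6, -0.1, 0.6]
```

```bash
for i in 1 2 3 4 5 6; do python3 -m pendant '{"grip":[-1,-1],"linear":[[2.4,0,0.8],[2.4,-0.2,0.9]],"angular":[[0,0,0],[0,0,0]]}'| egrep 'ee|ft'; done
python3 - <<'E'
from h import *
o=ctrl.get_obs();cw=cam('wrist',o);w=ctrl.get_image('wrist').max(2)
for x in(602,596,590,578,566,560,554):
    print(x,' '.join('%3d'%w[tuple(np.clip(np.round(proj(cw,(x,y,50))[::-1]).astype(int),0,[383,511]))] for y in range(-290,-186,4)))
E
```

```text
ee_pos: [577.3, -276.1, 30.9]
ft_force: [0.4, 0.2, -0.1]
ee_pos: [577.1, -271.1, 30.9]
ft_force: [0.1, -0.3, -0.4]
ee_pos: [576.8, -266.0, 30.9]
ft_force: [-0.0, -0.3, 0.6]
ee_pos: [576.6, -260.9, 31.0]
ft_force: [0.3, 0.4, -0.7]
ee_pos: [576.4, -255.8, 31.0]
ft_force: [0.0, 0.5, -0.9]
ee_pos: [576.2, -250.7, 31.0]
ft_force: [0.8, -0.7, 0.2]
602  21  21  75  74  75  73  45  76  77  72  63  50  50  70  81  77  78  77  79  78  78  78  79  78  79  79
596  21  21  47  46  47  47  44  77  78  72 112  75  75  72  80  77  77  77  77  77  77  77  78  77  78  78
590  21  20  55  55  56  45  43  77  78  69  50  51  50  73  81  75  76  76  76  76  76  44  46  45  45  51
578  16  15  14  15  16   8  19  24  28  63  50  51  49  74  79  47  47  46  45  46  46  46  45  45  57  57
566  20  21  55  55  56  56  55  55  62  54  47  46  43  75  42  47  47  46  46  47  47  46  46  46  60  61
560  20  21  53  46  48  49  49  76  78  62 116  76  67  49  41  47  47  47  47  47  45  45  46  46  46  62
554  21  21  48  47  48  48  51  76  77  49  50  51  40  75  39  47  48  48  46  46  47  47  45  46  46  45
```

Run:
```python
from h import *
o=ctrl.get_obs();cw=cam('wrist',o);w=ctrl.get_image('wrist')[:,:,::-1];cv2.imwrite('pics/w10.png',w)
w9=cv2.imread('pics/w9.png').max(2);w=w.max(2)
print('rows',list(range(190,300,4)))
for nm,i in(('w9',w9),('now',w)):
  for col in (200,216,228,236,244,252,258,264,272,280,290,300,316):print(nm,col,' '.join('%3d'%v for v in i[190:300:4,col]))
for X in[(577,-265,50),(577,-265,63),(577,-253,50),(577,-234,50),(560,-265,50),(600,-265,50)]:print(X,proj(cw,X))
for b in(0,10):
  M=pose()[1];print(b,proj(cw,o['ee_pos']+M@[b,0,0]),proj(cw,o['ee_pos']+M@[b,13,0]),proj(cw,o['ee_pos']+M@[b,13,-30]))
```

```text
rows [190, 194, 198, 202, 206, 210, 214, 218, 222, 226, 230, 234, 238, 242, 246, 250, 254, 258, 262, 266, 270, 274, 278, 282, 286, 290, 294, 298]
w9 200  45  45  44  44  45  43  44  45  44  43  42  42  42  43  46  44  44  61  60  59  77  88  65  19  19  21  18  18
w9 216  46  45  45  45  45  38  55  69  44  47  49  48  49  51  76  74  71  71  41  46  47  47  46  20  20  21  19  20
w9 228  45  45  44  45  45  41  47  51  66  66  65  70  85  56  76  74  73  71  39  45  46  46  42  20  19  20  20  20
w9 236  45  45  46  45  45  41  46  50  64  65  65 109 109  60  76  75  73  57  50  54  53  53  53  20  20  21  19  20
w9 244  45  45  45  45  45  41  56  65  49  49  52  53  54  54  54  53  54  53  53  53  53  54  53  19  20  18  19  21
w9 252  44  45  44  44  45  42  56  62  49  49  54  53  53  53  54  52  53  53  53  53  53  54  53  27  26  25  25  23
w9 258  44  45  44  44  43  54  74  61  49  49  49  27  20  33  35  35  35  25  24  24  26  25  26  24  25  25  24  34
w9 264  44  45  45  45  45  76  73  59  50  49  51  53  53  53  53  36  54  54  53  50  50  47  47  46  43  42  42  42
w9
[... 1887 characters left out ...]
6  49  21  22  21  20  21
now 300  78  75  80  76  42  58  59  58  66 102  71  79  77  77  76  45  46  47  47  47  47  47  75  21  22  22  21  20
now 316 120  80  68  66  59  77  77  77  77  77  72  76  76  76  76  75  85  84  71  71  58  66  61  22  21  20  22  21
(577, -265, 50) [260.02965754 248.86621651]
(577, -265, 63) [260.21088765 251.59710498]
(577, -253, 50) [260.1189615 228.1499187]
(577, -234, 50) [260.25922178 195.61302204]
(560, -265, 50) [230.78893046 248.74775344]
(600, -265, 50) [299.55778863 249.02635697]
0 [258.44415234 222.11813007] [278.74909985 222.13929325] [281.79171179 242.38959921]
10 [258.45471124 207.37331434] [279.03916921 207.39498814] [282.17550457 225.66501841]
```

Run:
```python
from h import *
o=ctrl.get_obs();cw=cam('wrist',o)
w=cv2.imread('pics/w10.png').max(2);w9=cv2.imread('pics/w9.png').max(2)
for nm,i in(('w9',w9),('w10',w)):
  print(nm,'col304',[(r,int(i[r,304])) for r in range(190,268,2)])
  for r in ((248,214) if nm=='w9' else (240,200)):print(r,'L',[int(v) for v in i[r,170:236:2]],'R',[int(v) for v in i[r,284:350:2]])
for x in(547.5,607.5):
  for z in(63,40):print(x,z,proj(cw,(x,-258,z)),proj(cw,(x,-235,z)),proj(cw,(x,-265,z)))
# side camera: finger tip check
cs=cam('side');s=ctrl.get_image('side')[:,:,::-1];cv2.imwrite('pics/side10.png',s)
print('tip side',proj(cs,o['ee_pos']),'base',proj(cs,(577,-300,23)),'cup',proj(cs,(574.5,-162.5,125)))
h=cv2.cvtColor(s,cv2.COLOR_BGR2HSV);n,l,st,ce=cv2.connectedComponentsWithStats(cv2.inRange(h,(0,170,60),(14,255,255)))
print([(ce[k],st[k,4]) for k in range(1,n) if st[k,4]>60])
u=proj(cs,o['ee_pos']).astype(int);print(s.max(2)[u[1]-24:u[1]+16:2,u[0]-24:u[0]+24:2])
s0=cv2.imread('pics/side0.png');d=(cv2.absdiff(s,s0).max(2)>25)[u[1]-40:u[1]+30,u[0]-40:u[0]+40]
for r in d[::2]:print(''.join('#' if v else '.' for v in r[::1]))
```

```text
w9 col304 [(190, 75), (192, 75), (194, 75), (196, 75), (198, 75), (200, 75), (202, 74), (204, 75), (206, 64), (208, 74), (210, 77), (212, 76), (214, 75), (216, 70), (218, 46), (220, 75), (222, 69), (224, 74), (226, 75), (228, 74), (230, 75), (232, 75), (234, 75), (236, 58), (238, 45), (240, 59), (242, 73), (244, 75), (246, 75), (248, 75), (250, 74), (252, 74), (254, 74), (256, 73), (258, 56), (260, 57), (262, 72), (264, 72), (266, 72)]
248 L [142, 141, 142, 142, 143, 144, 145, 145, 145, 145, 91, 90, 89, 90, 91, 46, 46, 47, 55, 52, 50, 45, 61, 76, 76, 76, 76, 75, 75, 75, 75, 75, 75] R [75, 75, 75, 75, 74, 74, 75, 75, 74, 74, 75, 75, 75, 74, 65, 64, 74, 73, 74, 74, 67, 127, 153, 154, 154, 153, 152, 152, 152, 152, 152, 151, 151]
214 L [146, 148, 148, 147, 147, 147, 148, 149, 147, 120, 92, 92, 92, 93, 77, 44, 45, 47, 49, 48, 48, 48, 51, 55, 54, 55, 55, 55, 50, 47, 47, 47, 47] R [74, 74, 75, 74, 75, 75, 74, 74, 74, 75, 75, 74, 74, 70, 55, 75, 74, 75, 75, 72, 80, 154, 154, 155, 154, 154, 154, 154, 154, 153, 154, 152, 152]
w10 col304 [(190, 77), (192, 73), (194, 75), (196, 82), (198, 80), (
[... 5749 characters left out ...]
###.......#.#.#.#...................................
.........................###..........#.........................................
................................................................................
................................................................................
................................................................................
................................................................................
................................................................................
................................................................................
................................................................................
```

```bash
for i in 1 2 3; do python3 -m pendant '{"grip":[-1,-1],"linear":[[-0.5,0,1.4],[0,0,0]],"angular":[[0,0,0],[0,0,0]]}'| egrep 'ee|ft'; done
for i in 1 2 3; do python3 -m pendant '{"grip":[-1,-1],"linear":[[2.4,0,0.8],[2.4,-0.2,0.9]],"angular":[[0,0,0],[0,0,0]]}'| egrep 'ee|ft'; done
python3 - <<'E'
from h import *
w=ctrl.get_image('wrist')[:,:,::-1];cv2.imwrite('pics/w11.png',w);w=w.max(2)
a=cv2.imread('pics/w10.png').max(2)
for c in(222,244,258,272,296):print(c,[int(v) for v in w[170:270:3,c]])
E
```

```text
ee_pos: [576.2, -251.0, 29.3]
ft_force: [0.2, 0.3, -0.1]
ee_pos: [576.0, -250.9, 27.7]
ft_force: [0.3, -0.0, -0.1]
ee_pos: [576.3, -250.9, 26.9]
ft_force: [-1.4, -1.1, 4.5]
ee_pos: [576.2, -246.5, 26.9]
ft_force: [-2.1, -4.0, 3.9]
ee_pos: [576.0, -240.9, 26.9]
ft_force: [-1.8, -3.1, 4.9]
ee_pos: [575.8, -235.5, 26.9]
ft_force: [-0.5, -3.2, 5.0]
222 [46, 46, 47, 47, 47, 47, 47, 46, 33, 47, 49, 49, 44, 46, 50, 51, 51, 51, 51, 48, 36, 74, 79, 78, 76, 76, 75, 56, 46, 47, 47, 46, 47, 47]
244 [46, 45, 45, 46, 45, 46, 47, 46, 39, 47, 49, 49, 41, 50, 51, 51, 51, 51, 51, 40, 51, 55, 55, 56, 55, 54, 55, 56, 56, 56, 55, 55, 55, 55]
258 [46, 46, 45, 47, 46, 46, 46, 45, 39, 47, 49, 49, 39, 50, 51, 51, 52, 51, 52, 35, 61, 37, 37, 28, 27, 28, 27, 23, 27, 27, 25, 27, 26, 27]
272 [45, 46, 45, 45, 45, 45, 46, 43, 40, 47, 49, 47, 37, 51, 51, 50, 51, 51, 50, 33, 56, 55, 56, 55, 57, 56, 56, 56, 56, 56, 55, 55, 55, 55]
296 [78, 77, 77, 77, 77, 77, 76, 72, 79, 80, 76, 66, 46, 74, 74, 75, 75, 110, 120, 108, 74, 78, 78, 77, 76, 76, 67, 39, 47, 46, 47, 46, 46, 46]
```

```bash
for i in 1 2 3 4; do python3 -m pendant '{"grip":[-1,-1],"linear":[[2.4,0,0.8],[2.4,-0.2,0.9]],"angular":[[0,0,0],[0,0,0]]}'| egrep 'ee|ft'; done
python3 - <<'E'
from h import *
w=ctrl.get_image('wrist')[:,:,::-1];cv2.imwrite('pics/w12.png',w);w=w.max(2)
for c in(222,244,258,272,296):print(c,[int(v) for v in w[170:270:3,c]])
E
```

```text
ee_pos: [575.6, -230.4, 26.9]
ft_force: [-0.3, -3.1, 5.2]
ee_pos: [575.4, -225.2, 26.9]
ft_force: [0.4, -3.0, 5.9]
ee_pos: [575.2, -220.1, 26.9]
ft_force: [0.6, -2.7, 4.2]
ee_pos: [575.1, -215.1, 26.9]
ft_force: [0.5, -2.8, 4.1]
222 [45, 44, 45, 44, 44, 45, 45, 45, 31, 46, 47, 47, 44, 45, 50, 50, 50, 49, 50, 47, 25, 42, 49, 48, 49, 48, 48, 44, 45, 45, 45, 44, 45, 45]
244 [60, 61, 61, 60, 44, 45, 45, 44, 37, 45, 48, 48, 40, 50, 50, 49, 50, 50, 50, 40, 25, 25, 25, 24, 25, 55, 54, 54, 55, 55, 54, 54, 53, 54]
258 [57, 58, 57, 58, 57, 44, 44, 44, 38, 45, 47, 48, 38, 49, 51, 50, 50, 50, 50, 34, 29, 18, 20, 19, 19, 26, 25, 23, 24, 25, 26, 25, 26, 25]
272 [56, 55, 55, 53, 45, 43, 43, 42, 38, 46, 47, 47, 36, 49, 50, 50, 49, 50, 49, 24, 26, 24, 24, 54, 54, 55, 54, 53, 54, 55, 54, 54, 54, 54]
296 [76, 76, 75, 75, 76, 75, 75, 70, 78, 78, 75, 64, 46, 73, 74, 75, 82, 102, 118, 105, 72, 77, 76, 75, 75, 74, 65, 38, 44, 45, 44, 44, 44, 44]
```

```bash
for i in 1 2 3 4 5 6; do python3 -m pendant '{"grip":[-1,-1],"linear":[[1.2,0,0.4],[1.2,-0.1,0.4]],"angular":[[0,0,0],[0,0,0]]}'| egrep 'ee|ft'; done
```

```text
ee_pos: [574.9, -212.8, 26.9]
ft_force: [2.1, -2.3, 4.6]
ee_pos: [574.8, -210.2, 27.0]
ft_force: [2.4, -2.8, 4.2]
ee_pos: [574.6, -207.7, 27.0]
ft_force: [2.2, -3.1, 2.8]
ee_pos: [574.5, -205.5, 27.1]
ft_force: [2.1, -5.9, 2.7]
ee_pos: [574.3, -203.2, 27.2]
ft_force: [1.5, -5.5, 3.9]
ee_pos: [574.2, -200.7, 27.2]
ft_force: [1.7, -5.2, 1.9]
```

```bash
for i in 1 2; do python3 -m pendant '{"grip":[-1,-1],"linear":[[1.2,0,0.4],[1.2,-0.1,0.4]],"angular":[[0,0,0],[0,0,0]]}'| egrep 'ee|ft'; done
python3 - <<'E'
from h import *
ct=cam('top');cs=cam('side')
for nm,c in(('top',ct),('side',cs)):
  i=ctrl.get_image(nm)[:,:,::-1];h=cv2.cvtColor(i,cv2.COLOR_BGR2HSV);n,l,st,ce=cv2.connectedComponentsWithStats(cv2.inRange(h,(0,170,60),(14,255,255)))
  print(nm,[(ce[k],st[k,4]) for k in range(1,n) if st[k,4]>60],proj(c,(574.5,-162.5,123)),proj(c,(575.4,-150.2,123)))
E
```

```text
ee_pos: [574.0, -198.2, 27.3]
ft_force: [1.2, -5.2, 4.2]
ee_pos: [573.9, -195.6, 27.4]
ft_force: [2.0, -5.4, 3.6]
top [(array([345.01791045, 172.07164179]), np.int32(335)), (array([173.78594249, 177.06070288]), np.int32(313)), (array([259.1341853 , 182.09584665]), np.int32(313))] [348.78756243 171.78091143] [344.19558626 171.14056002]
side [(array([270.02439024, 137.80487805]), np.int32(123)), (array([245.13736264, 179.98351648]), np.int32(182)), (array([203.20940171, 226.00854701]), np.int32(234))] [271.06992844 135.34167442] [269.10200708 137.06687258]
```

```bash
for i in 1 2 3; do python3 -m pendant '{"grip":[-1,-1],"linear":[[0.6,0,0.2],[0.6,0,0.2]],"angular":[[0,0,0],[0,0,0]]}'| egrep 'ee|ft'; done
```

```text
ee_pos: [573.9, -194.4, 27.4]
ft_force: [1.4, -5.6, 4.0]
ee_pos: [573.9, -193.1, 27.4]
ft_force: [0.7, -5.8, 3.6]
ee_pos: [573.8, -191.8, 27.4]
ft_force: [1.1, -6.0, 4.4]
```

```bash
for i in 1 2 3; do python3 -m pendant '{"grip":[-1,-1],"linear":[[0.6,0,0.2],[0.6,0,0.2]],"angular":[[0,0,0],[0,0,0]]}'| egrep 'ee|ft'; done
```

```text
ee_pos: [573.8, -190.7, 27.4]
ft_force: [1.0, -6.5, 3.5]
ee_pos: [573.8, -189.6, 27.5]
ft_force: [1.0, -7.8, 5.2]
ee_pos: [573.7, -188.6, 27.6]
ft_force: [0.3, -9.0, 5.3]
```

```bash
python3 -m pendant '{"grip":[-1,-1,-1,-1,-1,-1,-1,-1,-1,-1],"linear":[[0,0,0],[-2,0,-1],[-3,0,-1.5],[-10,0,-4],[-15,0,-6],[-20,0,-20],[-10,0,-30],[0,0,-30],[0,0,-30],[0,0,0]],"angular":[[0,0,0],[0,0,0],[0,0,0],[0,0,0],[0,0,0],[0,0,0],[0,0,0],[0,0,0],[0,0,0],[0,0,0]]}'
python3 -m pendant '{"grip":[-1,-1],"linear":[[0,0,0],[0,0,0]],"angular":[[0,0,0],[0,0,0]]}' | egrep 'ee|ft'
python3 - <<'E'
from h import *
np.set_printoptions(precision=1,suppress=True)
for nm in('top','side','wrist'):
  o=ctrl.get_obs();c=cam(nm,o) if nm=='wrist' else cam(nm)
  i=ctrl.get_image(nm)[:,:,::-1];cv2.imwrite(f'pics/{nm}13.png',i);h=cv2.cvtColor(i,cv2.COLOR_BGR2HSV);n,l,st,ce=cv2.connectedComponentsWithStats(cv2.inRange(h,(0,170,60),(14,255,255)))
  for k in range(1,n):
    if st[k,4]>60:print(nm,ce[k],st[k],ray(c,ce[k],123))
  print(' seat pred',proj(c,(575.4,-150.2,123)))
  if nm=='wrist':
    g=i.max(2)
    for x in(555,576,598):print(x,' '.join('%d:%d'%(y,g[tuple(np.clip(np.round(proj(c,(x,y,60))[::-1]).astype(int),0,[383,511]))]) for y in range(-250,-150,3)))
E
```

```text
t: 28.43
ee_pos: [576.0, -290.7, 127.4]
orientation: [-2.037, -2.042, -0.364]
ft_force: [1.1, -0.6, 1.5]
width: 0.4
grasp_force: 0.0
ee_pos: [572.7, -285.8, 121.3]
ft_force: [-0.3, -0.1, -0.2]
top [343.5 172.1] [333 162  22  21 336] [ 572.5 -148.5  123. ]
top [173.7 177. ] [164 168  21  19 309] [526.5 304.2 123. ]
top [259.1 182.1] [249 173  21  19 310] [529.1  75.  123. ]
 seat pred [344.2 171.1]
side [269.6 138.3] [263 133  15  11 123] [ 570.4 -145.4  123. ]
side [245.1 180. ] [238 172  16  16 180] [525.7  79.9 123. ]
side [202.9 226. ] [195 217  18  19 228] [523.8 308.2 123. ]
 seat pred [269.1 137.1]
wrist [261.4  24.6] [ 221    0   84   56 3781] [ 573.8 -156.1  123. ]
 seat pred [263.8  15.8]
555 -250:42 -247:42 -244:42 -241:42 -238:42 -235:42 -232:42 -229:43 -226:41 -223:40 -220:40 -217:41 -214:23 -211:22 -208:24 -205:42 -202:42 -199:40 -196:36 -193:45 -190:39 -187:24 -184:40 -181:45 -178:45 -175:61 -172:61 -169:62 -166:62 -163:60 -160:58 -157:55 -154:55 -151:56
576 -250:68 -247:68 -244:41 -241:42 -238:41 -235:42 -232:41 -229:42 -226:41 -223:40 -220:41 -217:40 -214:23 -211:23 -208:23 -205:39 -202:40 -199:38 -196:35 -193:24 -190:24 -187:27 -184:39 -181:44 -178:40 -175:52 -172:52 -169:54 -166:54 -163:54 -160:54 -157:53 -154:66 -151:51
598 -250:68 -247:67 -244:67 -241:68 -238:68 -235:69 -232:59 -229:40 -226:39 -223:41 -220:40 -217:41 -214:24 -211:23 -208:24 -205:43 -202:68 -199:70 -196:74 -193:51 -190:51 -187:33 -184:42 -181:69 -178:76 -175:41 -172:41 -169:46 -166:48 -163:50 -160:50 -157:48 -154:46 -151:45
```

```bash
python3 -c "
from workcell import ctrl
print(ctrl.close_job())"
```

```text
the job is handed in; nothing more can be done
None
```

I handed the job in at about 28 s: the middle cup weighed in as the heavy one (about 4.2 N) and now stands in the clamp's vee, with the loose jaw pushed home against it at about 9 N. The two light cups, bowl and spoons were not touched; no verdict came back.

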